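# Strip the grinding jar and tip out its balls

### The job

The grinding jar is clamped upright in its tilting stand and has to be emptied for cleaning. Take it apart in order: swing the keeper bar fully aside, lift off the lid and stand it knob up in the open metal parts tray, lift out the strainer and stand it handle up beside the lid, then turn the crank over as far as it goes so that the jar's mouth faces down and all four balls drop into the pan under it. Leave the other things on the bench where they are, and let nothing fall outside the pan and the tray.

Things in the scene. Friction and masses are not known exactly. Their poses are not given: they have to be found in the camera images.
- mill: tilting stand, fixed to the bench: grey base (x -95 to 141 mm, y +-67 mm) with two cheeks (y +-51 to 61 mm, z to 143 mm) that carry the steel jar on a level axis along the stand's y, 115 mm above the origin. Origin: underside, below the jar's middle. x points away from the robot, turned up to 0.35 rad either way. The keeper post, 15 mm thick, stands at x 24, y 70 mm, z to 198 mm.
- pan (a point): middle of the floor of the steel ball pan between the cheeks, under the jar (stand frame: x 25, y 0, z 11 mm). Inside, the pan measures 220 mm along the stand's x and 92 mm along y; rim 29 mm above the floor, 49 mm at the +x end.
- jar (a joint): turn of the jar about the stand's y axis (rad): 0 = mouth up (stop), growing as the mouth tips to the stand's +x, 2.8 = stop, mouth down. Friction 0.15 N m holds it where it is left. Jar: 82 mm outside, bore 56 mm, 90 mm tall, turning about its mid-height; upright, its rim is 160 mm and the shoulder under the lid 152 mm above the stand's origin.
- crank_grip (a point): middle of the black crank grip on the stand's -y side: a sleeve 17 mm thick that spins freely, parallel to the stand's y (y -87 to -132 mm; this point y -108), 60 mm from the jar's axis. At jar angle 0 it is on the -x side, 10 degrees above the level of the axis; it passes over the top and ends on the +x side, as high. Crank arm: y -75 to -83 mm.
- keeper (a joint): turn of the keeper bar about its upright post (rad): 0 = across the top of the lid, growing as its free end swings to the stand's +x, off the lid; stop at 1.75. Starts between 0 and 0.15; light friction keeps it where it is left. Past 1.2 it is clear of lid and jar.
- keeper_pin (a point): top of the black upright pin at the free end of the keeper bar: 15 mm thick, 26 mm tall, 92 mm from the post's axis. The bar under it is 8 mm thick, 16 mm wide and lies 2.5 mm above the lid.
- keeper_hinge (a point): centre of the keeper's post, at the height of the bar's top
- lid: steel cap 80 mm across, 44 mm tall, hollow below, with a black knob 18 mm thick and 22 mm tall in the middle of its top (44 to 66 mm above the origin). Origin: middle of its lower edge; z up. Its skirt reaches 8 mm down over the jar's neck: lift it straight up. It covers the strainer and its handle. 0.18 to 0.35 kg.
- strainer: perforated steel strainer hung in the jar's mouth under the lid: basket 52 mm across, 10 mm deep, flange 64 mm across (10 to 13 mm above the origin), upright handle stem 14 mm thick, 24 mm tall in the middle (13 to 37 mm above the origin). Origin: middle of its underside; z up. 0.10 to 0.18 kg.
- ball0_center (a point): centre of a steel grinding ball, 20 mm, in the jar
- ball1_center (a point): centre of a steel grinding ball, 20 mm, in the jar
- ball2_center (a point): centre of a steel grinding ball, 20 mm, in the jar
- ball3_center (a point): centre of a steel grinding ball, 20 mm, in the jar
- tray: open steel parts tray, fixed to the bench, 240 mm along its x, 160 mm along its y, wall 3 mm thick and 18 mm tall, floor 3 mm thick. Origin: middle of its underside. Turned up to about 0.35 rad either way. It stands on one side of the robot's middle line and the tilting stand on the other.
- dropper: bystander: small dropper bottle, 30 mm across, 84 mm tall, between stand and tray; origin at its foot
- wash_bottle: bystander: white wash bottle with a spout, 66 x 107 mm, 213 mm tall, behind the gap between stand and tray; origin at its foot
- petri_dish: bystander: petri dish 58 mm across, 16 mm tall, between stand and tray; origin underneath

How it is judged:
By the outcome, as a careful person would: the job done as asked, in the order asked, and still so for the second after the job is handed in, with the robot touching nothing.
It also fails if it takes over 72 s, if anything falls off the work surface, if the arm or the gripper's body presses on something with over 40 N, if the wrist force passes 120 N, or if a joint passes its speed limit or range.

### The arm

A 7-joint arm with a two-finger parallel gripper is mounted at the origin on a cart in front of the work surface, level with it; the furniture and walls round the work are solid. World frame = base frame: x ahead of the robot, y to its left, z up, the work surface at z = 0. Lengths are in m, angles in rad, forces in N, time in s.
With the tool pointing down it reaches from about 0.4 to 0.925 m from the base axis. Payload 5.6 kg.
Tool frame: the origin (TCP) lies where the fingers leave the gripper's body, on its centre line; the fingertips stand 73 mm ahead of it and the grasp point (between the pads) lies 54 mm ahead of it; z points along the fingers, y is the line along which they close (so a half turn about z gives the same grasp; the last joint's range is limited). The gripper opens to 85 mm and grips with 20 to 120 N. Pads are 22 mm wide; open, the fingers measure 114 mm over their backs; the gripper's body (76 mm by 85 mm) begins 54 mm behind the grasp point. The pads swing forward as they close: fully open they stand 13 mm farther back than shut.
Start: joints at [1.103, 0.468, -0.012, 1.603, 0.006, 1.071, -0.056], TCP at [0.268, -0.592, 0.304] pointing down, gripper open.
Joint ranges: [-2.53, 2.53], [-0.31, 2.02], [-1.57, 1.55], [0.28, 2.44], [-1.29, 4.43], [0.15, 1.84], [-2.92, 2.92]. Speed limits (rad/s): [2.57, 2.57, 3.14, 3.14, 3.14, 3.14, 3.14].

### API

Orientations are given as [roll, pitch, yaw] about the fixed x, y, z axes, in that order (R = Rz(yaw) Ry(pitch) Rx(roll)).
In Python, from workcell import manip gives the robot as it stands.
- The arm moves only by the shell command python3 shift.py 'ROWS' [FORCE]. ROWS is rows parted by semicolons, their numbers by spaces, 1 to 5 of them, each of 7 numbers: a rotation vector rx, ry, rz in rad, then dx, dy, dz in m, then the finger opening in m; each row shifts and turns the commanded pose from where the row before left it, along the tool's axes as they then stand; what a row does not reach is not made up. A row lasts 1/12 s, in which the tool goes at most 0.0417 m and 0.125 rad, less where a joint would pass 70% of its speed; a pose out of reach is approached as far as the arm can. The fingers move at their own pace and stop on an object; FORCE is the grip in N (left out, the last holds). Time passes only in rows, so rows that do not move let the fingers close. It prints the time, the measured TCP pose, the force, the opening and the grip force at its end.
- manip.read_state(): the state, without advancing time (a new reading comes with each control period).
- manip.snapshot(name): name is "scene" or "top" or "wrist"; returns the picture (400x640x3 uint8, blue, green, red); there is no depth.
- manip.camera_info(name): a dict with "K" (3x3 intrinsics, pixels), "rvec" (rotation vector, rad) and "tvec" (3), from world to camera coordinates, as OpenCV has them. Camera axes: x right, y down, z forward; pixel columns grow to the right and rows downward; lengths in m; the calibration is good to about 2 mm. A picture is of the moment at which its call begins: read the wrist's pose just before it. camera_info takes no time and is no camera call; for the wrist camera it gives the pose at the moment of the call.
- manip.sign_off(): hands the job in; it is judged then, once.
The state is a dict: "clock": time; "q": joint angles; "dq": joint speeds; "joint_torque": joint torques, N m; "tcp_pos": TCP position; "tcp_rot": TCP orientation; "ft_force": force on the tool from outside, world axes, zero at the start; "wrist_torque": the same for the moment, N m; "gripper_width": finger opening in m; "finger_force": force on a finger pad.
Only numpy, scipy, OpenCV 4.12 (cv2) and the standard library are available. Lean on these libraries where they do the work, as an engineer would, in place of code of your own. Each camera call takes 0.05 s, during which the arm holds its last target. There are 200 camera calls.

## Working session

There is one attempt and no reset: what is moved stays moved. The work goes in short steps, Python scripts to look and compute and a shell command to move; the robot and the scene stay as the last step left them, time stands still between calls to the robot, and variables do not carry over. Pictures are saved under pics/ and viewed, at most 10 in all, crops included, and the job is handed in when it is done.

```bash
ls; mkdir -p pics; python3 - <<'E'
from workcell import manip
import cv2
for n in ("scene","top"):
    cv2.imwrite(f"pics/{n}0.png",manip.snapshot(n)); c=manip.camera_info(n); print(n,c)
s=manip.read_state(); print(s)
E
```

```text
pics
shift.py
workcell.py
scene {'K': array([[432.98696131,   0.        , 318.86861244],
       [  0.        , 432.98696131, 200.40386123],
       [  0.        ,   0.        ,   1.        ]]), 'rvec': array([ 1.19409937, -2.33880793,  0.97148495]), 'tvec': array([0.28137458, 0.44350857, 0.84344489])}
top {'K': array([[407.50157192,   0.        , 319.78472034],
       [  0.        , 407.50157192, 191.29321872],
       [  0.        ,   0.        ,   1.        ]]), 'rvec': array([ 2.18222858, -2.15038996,  0.08056163]), 'tvec': array([-0.01373354,  0.54311541,  1.20828941])}
{'clock': 0.1, 'q': array([ 1.10299257,  0.46829813, -0.01158632,  1.60353984,  0.00601925,
        1.0714255 , -0.05634646]), 'dq': array([ 6.43729786e-05, -5.97951322e-04, -1.02245346e-03, -3.36677349e-04,
       -1.03983265e-03,  4.84305834e-04, -1.40667211e-03]), 'joint_torque': array([ 5.67214902e-04, -5.33513260e+01,  2.14242388e-02, -2.51962513e+01,
        1.14780499e-02,  4.24817030e-03,  3.23568440e-05]), 'tcp_pos': array([ 0.26766416, -0.59189725,  0.30302421]), 'tcp_rot': array([-3.13996177e+00,  1.41937457e-04,  4.24687511e-01]), 'ft_force': array([-0.22994271,  0.76659629, -0.09563745]), 'wrist_torque': array([ 0.02981599, -0.0149411 ,  0.02766862]), 'finger_force': 0.0, 'gripper_width': 0.08541821166657503}
```
View pics/scene0.png

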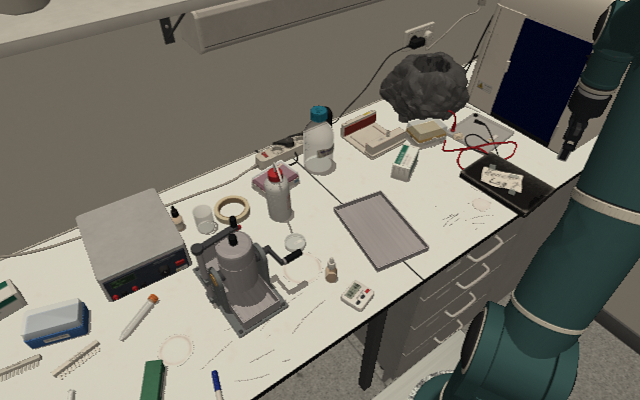

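View pics/top0.png

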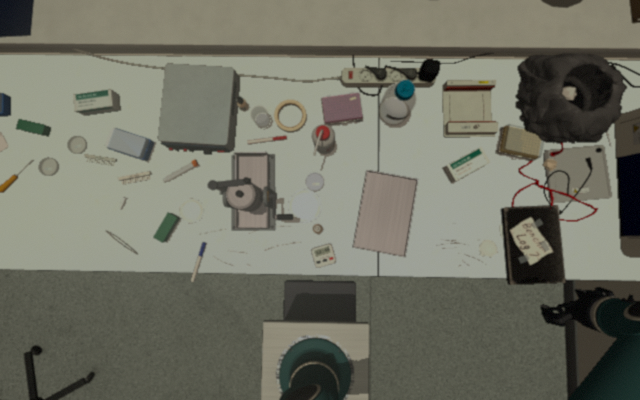

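The scene view shows the stand left of centre with the keeper pin near (233,222) and the lid knob at (233,238). The tray is at about (380,230). In the top view the base rectangle runs about (233,154) to (275,230), and the tray corners are about (366,171), (417,178), (407,256) and (354,247).

```bash
cat > h.py <<'E'
import numpy as np, cv2
from scipy.spatial.transform import Rotation as R
from scipy.optimize import least_squares
def cam(c):
    return np.array(c["K"]),cv2.Rodrigues(np.array(c["rvec"]))[0],np.array(c["tvec"]).ravel()
def ray(c,uv,z):
    K,Rm,t=cam(c); d=Rm.T@np.linalg.solve(K,[uv[0],uv[1],1]); o=-Rm.T@t
    return o+d*(z-o[2])/d[2]
def proj(c,P):
    K,Rm,t=cam(c); p=(np.atleast_2d(P)@Rm.T+t)@K.T
    return p[:,:2]/p[:,2:]
def frame(x,y,a,P):
    c,s=np.cos(a),np.sin(a); P=np.atleast_2d(P)
    return P@np.array([[c,s,0],[-s,c,0],[0,0,1]])+[x,y,0]
E
python3 - <<'E'
from h import *
from workcell import manip
c=manip.camera_info("top"); np.set_printoptions(precision=4,suppress=True)
for uv in [(366,171),(417,178),(407,256),(354,247)]: print("tray",ray(c,uv,.018))
for uv in [(233,154),(273,154),(275,230),(233,230)]: print("base",ray(c,uv,.03))
for uv,z in [((213,184),.2),((240,194),.218)]: print(ray(c,uv,z))
a=cv2.imread("pics/top0.png")[140:240,200:300]; b=cv2.imread("pics/scene0.png")[208:338,185:305]
a=cv2.resize(a,(400,400),interpolation=cv2.INTER_CUBIC); b=cv2.resize(b,(400,433),interpolation=cv2.INTER_CUBIC)
im=np.zeros((433,800,3),np.uint8); im[:400,:400]=a; im[:,400:]=b; cv2.imwrite("pics/z1.png",im)
E
```

```text
tray [ 0.608  -0.1457  0.018 ]
tray [ 0.5886 -0.3005  0.018 ]
tray [ 0.3533 -0.2693  0.018 ]
tray [ 0.3775 -0.1109  0.018 ]
base [0.6533 0.2606 0.03  ]
base [0.6548 0.1384 0.03  ]
base [0.4246 0.1264 0.03  ]
base [0.4227 0.2525 0.03  ]
[0.5424 0.2701 0.2   ]
[0.5158 0.1947 0.218 ]
```

View pics/z1.png

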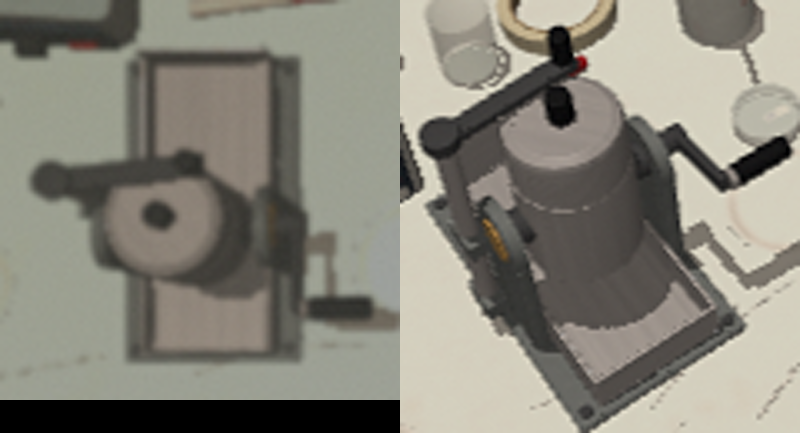

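The left half (top view) shows the knob at about (158,215), the post at (52,181), the pin at (186,160) and the grip at (340,307). The right half (scene view) shows the knob top at (558,93), the pin top at (560,30), the post at (439,132) and the grip at (760,161). Next I fit the stand's pose to these points.

```bash
cat > fit.py <<'E'
from h import *
from workcell import manip
T=manip.camera_info("top");S=manip.camera_info("scene"); np.set_printoptions(precision=4,suppress=True)
t=lambda u,v:(u/4+200,v/4+140); s=lambda u,v:((u-400)/3.333+185,v/3.333+208)
# label, stand point or None for pin, top px, scene px
h=.115+.06*np.sin(np.radians(10)); gx=-.06*np.cos(np.radians(10))
obs=[((-.095,.067,.01),t(128,360),None),((-.095,-.067,.01),t(300,358),None),((.141,-.067,.01),t(298,58),None),((.141,.067,.01),t(128,58),None),
((0,0,.218),t(158,215),s(558,90)),((.024,.07,.2065),t(52,181),s(439,132)),("pin",t(186,160),s(560,30)),((gx,-.1095,h),t(340,307),s(760,161))]
def res(p,full=False):
    r=[]
    for P,a,b in obs:
        if P=="pin": P=(.024+.092*np.sin(p[3]),.07-.092*np.cos(p[3]),.2325)
        W=frame(p[0],p[1],p[2],P)
        for c,o in((T,a),(S,b)):
            if o: r.append(proj(c,W)[0]-np.array(o))
    return np.array(r) if full else np.ravel(r)
f=least_squares(res,[.52,.195,0,.1],loss="soft_l1"); print(f.x); print(res(f.x,True))
E
python3 fit.py
```

```text
[0.5172 0.1969 0.0271 0.0877]
[[-0.4076  0.6793]
 [ 0.499   0.667 ]
 [ 0.8704 -0.9435]
 [ 0.2162 -0.3153]
 [-0.3613 -0.3141]
 [-0.508   0.6577]
 [ 0.2374 -0.3004]
 [ 0.2058  0.3523]
 [ 0.0319  0.1972]
 [-0.5961  0.2497]
 [ 0.6122  0.3412]
 [-0.0393 -0.6644]]
```

```bash
cat > go.py <<'E'
# go.py x y z yaw N : constant row (tool axes) that, repeated N times, carries the tool to the target
import sys; from h import *; from workcell import manip
x,y,z,yaw,N=map(float,sys.argv[1:6]); N=int(N)
s=manip.read_state(); p=np.array(s["tcp_pos"]); Q=R.from_euler("xyz",s["tcp_rot"]); 
G=R.from_euler("xyz",[np.pi,0,yaw]); rel=Q.inv()*G; w=rel.as_rotvec(); d=Q.inv().apply(np.array([x,y,z])-p)
St=R.from_rotvec(w/N).as_matrix(); M=sum(np.linalg.matrix_power(St,k) for k in range(N))
t=np.linalg.solve(M,d); print("pos",p.round(4),"rot",np.round(s["tcp_rot"],3)); print("row",np.round(w/N,4),np.round(t,4),"norm",np.linalg.norm(t).round(4),"| total",w.round(3),d.round(4))
E
python3 shift.py '0 0 0 0 0 -0.03 0.085; 0 0 0 0 0 -0.02 0.03'; python3 go.py .5498 .1762 .35 1.686 22
```

```text
clock: 0.27
tcp_pos: [0.2677, -0.5919, 0.3538]
tcp_rot: [-3.139, 0.0, 0.425]
ft_force: [0.1, -0.0, 0.8]
gripper_width: 0.0749
finger_force: 0.0
pos [ 0.2677 -0.5919  0.3538] rot [-3.139  0.     0.425]
row [-0.0001 -0.0001 -0.0573] [ 0.039  -0.0076  0.0002] norm 0.0398 | total [-2.000e-03 -1.000e-03 -1.261e+00] [ 0.5736 -0.5836  0.0051]
```

```bash
A='0 0 0 0 0 0 0.03'; 
python3 shift.py '0 0 -0.0573 0.039 -0.0076 0 0.03; 0 0 -0.0573 0.039 -0.0076 0 0.03; 0 0 -0.0573 0.039 -0.0076 0 0.03; 0 0 -0.0573 0.039 -0.0076 0 0.03; 0 0 -0.0573 0.039 -0.0076 0 0.03' | head -2
python3 shift.py '0 0 -0.0573 0.039 -0.0076 0 0.03; 0 0 -0.0573 0.039 -0.0076 0 0.03; 0 0 -0.0573 0.039 -0.0076 0 0.03; 0 0 -0.0573 0.039 -0.0076 0 0.03; 0 0 -0.0573 0.039 -0.0076 0 0.03' | head -2
python3 shift.py '0 0 -0.0573 0.039 -0.0076 0 0.03; 0 0 -0.0573 0.039 -0.0076 0 0.03; 0 0 -0.0573 0.039 -0.0076 0 0.03; 0 0 -0.0573 0.039 -0.0076 0 0.03; 0 0 -0.0573 0.039 -0.0076 0 0.03' | head -2
python3 shift.py '0 0 -0.0573 0.039 -0.0076 0 0.03; 0 0 -0.0573 0.039 -0.0076 0 0.03; 0 0 -0.0573 0.039 -0.0076 0 0.03; 0 0 -0.0573 0.039 -0.0076 0 0.03; 0 0 -0.0573 0.039 -0.0076 0 0.03' | head -2
python3 go.py .5498 .1762 .35 1.686 2
python3 - <<'E'
from h import *; from workcell import manip
c=manip.camera_info("wrist"); cv2.imwrite("pics/w1.png",manip.snapshot("wrist")); print(c)
np.save("w1.npy",c,allow_pickle=True)
E
```

```text
clock: 0.68
tcp_pos: [0.4163, -0.4584, 0.3534]
clock: 1.1
tcp_pos: [0.5198, -0.2896, 0.3534]
clock: 1.52
tcp_pos: [0.5713, -0.0985, 0.3535]
clock: 1.93
tcp_pos: [0.5667, 0.0994, 0.3535]
pos [0.5667 0.0994 0.3535] rot [-3.141 -0.     1.573]
row [-0.0002 -0.     -0.0563] [ 0.0386 -0.0073  0.0018] norm 0.0394 | total [-0.    -0.    -0.113] [ 0.0768 -0.0167  0.0035]
{'K': array([[294.90590101,   0.        , 312.54820075],
       [  0.        , 294.90590101, 197.67995047],
       [  0.        ,   0.        ,   1.        ]]), 'rvec': array([-2.87752177e+00, -4.27673570e-03,  1.15140556e-03]), 'tvec': array([-0.56778307,  0.04724714,  0.45327977])}
```

View pics/w1.png

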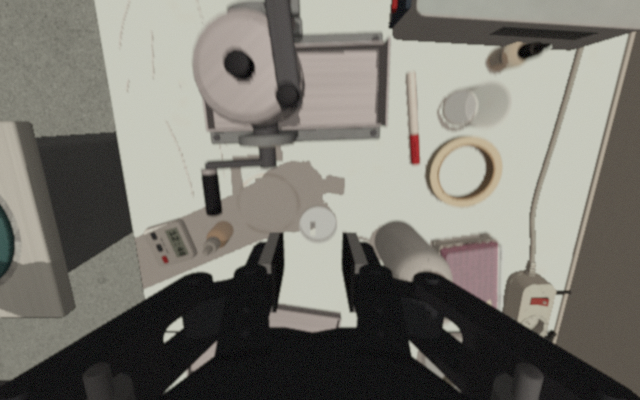

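The wrist view shows the knob at (239,65), the pin top at (288,95) and the grip at (211,191). I check these against the fit.

```bash
python3 - <<'E'
from h import *
c=np.load("w1.npy",allow_pickle=True).item(); np.set_printoptions(precision=4,suppress=True)
print(ray(c,(239,65),.218),ray(c,(288,95),.2325),ray(c,(211,191),.1254))
p=[.5172,.1969,.0271,.0877]
print(frame(*p[:3],[0,0,0]),frame(*p[:3],[.024+.092*np.sin(p[3]),.07-.092*np.cos(p[3]),.2325]),frame(*p[:3],[-.059,-.1095,.125]))
E
python3 shift.py '0 0 -0.0563 0.0386 -0.0073 0 0.03; 0 0 -0.0563 0.0386 -0.0073 0.02 0.03'; python3 go.py .5498 .1762 .291 1.686 2
```

```text
[0.5199 0.1985 0.218 ] [0.5524 0.1791 0.2325] [0.4616 0.0915 0.1254]
[[0.5172 0.1969 0.    ]] [[0.5498 0.1761 0.2325]] [[0.4612 0.0858 0.125 ]]
clock: 2.15
tcp_pos: [0.5525, 0.1732, 0.3376]
tcp_rot: [3.135, -0.0, 1.683]
ft_force: [1.0, 0.8, 0.2]
gripper_width: 0.0299
finger_force: 0.0
pos [0.5525 0.1732 0.3376] rot [ 3.135 -0.     1.683]
row [ 0.0031 -0.0002 -0.0015] [ 0.0016 -0.0013  0.0233] norm 0.0234 | total [ 0.006 -0.    -0.003] [ 0.0033 -0.0026  0.0466]
```

```bash

python3 shift.py '0 0 0 0.0045 -0.0015 0.0066 0.03; 0 0 0 0 0 0.02 0.03; 0 0 0 0 0 0.02 0.03; 0 0 0 0 0 0 0.03'
python3 shift.py '0 0 0 0 0 0 0.01; 0 0 0 0 0 0 0.01; 0 0 0 0 0 0 0.01; 0 0 0 0 0 0 0.01' 20
```

```text
clock: 2.48
tcp_pos: [0.5468, 0.1754, 0.2841]
tcp_rot: [-3.134, 0.002, 1.683]
ft_force: [-0.3, -0.0, -0.3]
gripper_width: 0.0301
finger_force: 0.0
clock: 2.82
tcp_pos: [0.5488, 0.1762, 0.2884]
tcp_rot: [-3.141, 0.0, 1.683]
ft_force: [1.0, -0.3, -7.1]
gripper_width: 0.014
finger_force: 20.6
```

```bash

python3 shift.py '0 0 -0.1 0.0005 0.0092 0 0.01; 0 0 -0.1 0.0005 0.0092 0 0.01; 0 0 -0.1 0.0005 0.0092 0 0.01; 0 0 -0.1 0.0005 0.0092 0 0.01'
python3 shift.py '0 0 -0.1 0.0005 0.0092 0 0.01; 0 0 -0.1 0.0005 0.0092 0 0.01; 0 0 -0.1 0.0005 0.0092 0 0.01; 0 0 -0.1 0.0005 0.0092 0 0.01'
```

```text
clock: 3.15
tcp_pos: [0.5841, 0.1872, 0.2884]
tcp_rot: [-3.141, 0.001, 2.087]
ft_force: [0.1, -0.7, -7.1]
gripper_width: 0.0141
finger_force: 20.7
clock: 3.48
tcp_pos: [0.6123, 0.211, 0.2884]
tcp_rot: [-3.141, 0.001, 2.486]
ft_force: [1.6, -0.3, -5.8]
gripper_width: 0.0136
finger_force: 20.7
```

```bash

python3 shift.py '0 0 -0.1 0.0005 0.0092 0 0.01; 0 0 -0.1 0.0005 0.0092 0 0.01; 0 0 -0.1 0.0005 0.0092 0 0.01; 0 0 -0.1 0.0005 0.0092 0 0.01; 0 0 -0.1 0.0005 0.0092 0 0.01'
python3 shift.py '0 0 -0.1 0.0005 0.0092 0 0.01; 0 0 -0.1 0.0005 0.0092 0 0.01; 0 0 -0.1 0.0005 0.0092 0 0.01; 0 0 -0.06 0.0003 0.0055 0 0.01; 0 0 0 0 0 0 0.01'
```

```text
clock: 3.9
tcp_pos: [0.6311, 0.2528, 0.2884]
tcp_rot: [-3.141, 0.003, 2.985]
ft_force: [3.2, -0.2, -7.6]
gripper_width: 0.0136
finger_force: 20.7
clock: 4.32
tcp_pos: [0.6305, 0.2874, 0.2885]
tcp_rot: [3.14, 0.005, -2.938]
ft_force: [8.2, 1.4, -8.8]
gripper_width: 0.0136
finger_force: 20.5
```

```bash

python3 shift.py '0 0 0 0 0 0 0.045; 0 0 0 0 0 0 0.045; 0 0 0 0 0 -0.02 0.045; 0 0 0 0 0 -0.02 0.045; 0 0 0 0 0 0 0.045'
python3 go.py .5185 .1975 .33 2.5 8
```

```text
clock: 4.73
tcp_pos: [0.6292, 0.2882, 0.3339]
tcp_rot: [3.139, 0.007, -2.94]
ft_force: [-0.0, 0.9, 0.7]
gripper_width: 0.0451
finger_force: 0.0
pos [0.6292 0.2882 0.3339] rot [ 3.139  0.007 -2.94 ]
row [0.0007 0.0007 0.1053] [ 0.0121 -0.0139  0.0004] norm 0.0184 | total [0.005 0.006 0.843] [ 0.1267 -0.0668  0.0028]
```

```bash

python3 shift.py '0 0 0.1053 0.0121 -0.0139 0 0.045; 0 0 0.1053 0.0121 -0.0139 0 0.045; 0 0 0.1053 0.0121 -0.0139 0 0.045; 0 0 0.1053 0.0121 -0.0139 0 0.045' |head -2
python3 shift.py '0.003 0.003 0.1053 0.0121 -0.0139 0 0.045; 0.003 0.003 0.1053 0.0121 -0.0139 0 0.045; 0 0 0.1053 0.0121 -0.0139 0 0.045; 0 0 0.1053 0.0121 -0.0139 0 0.045; 0 0 0 0 0 0 0.045' |head -3
python3 go.py .5185 .1975 .272 2.5 1
python3 - <<'E'
from h import *; from workcell import manip
c=manip.camera_info("wrist"); cv2.imwrite("pics/w2.png",manip.snapshot("wrist"))
np.save("w2.npy",c,allow_pickle=True)
E
```

```text
clock: 5.07
tcp_pos: [0.5824, 0.2286, 0.3288]
clock: 5.48
tcp_pos: [0.515, 0.1954, 0.3296]
tcp_rot: [-3.132, -0.002, 2.498]
pos [0.515  0.1954 0.3296] rot [-3.132e+00 -2.000e-03  2.498e+00]
row [-0.0094 -0.002  -0.0023] [-0.0017  0.0043  0.0576] norm 0.0578 | total [-0.009 -0.002 -0.002] [-0.0017  0.0043  0.0576]
```

View pics/w2.png

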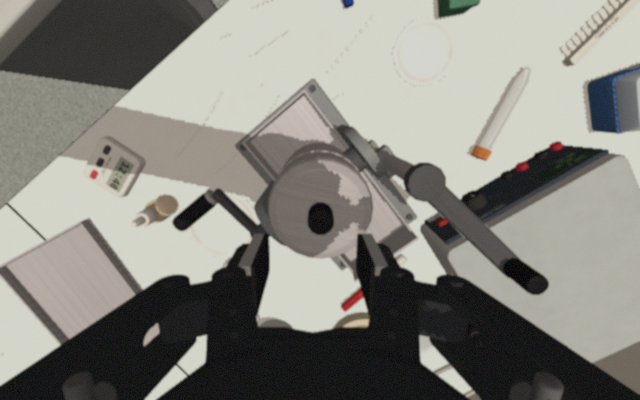

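The keeper is swung aside and the knob top is at (320,217).

```bash

python3 - <<'E'
from h import *
c=np.load("w2.npy",allow_pickle=True).item(); print(ray(c,(320,217),.218))
E
python3 shift.py '-0.009 -0.002 0 -0.001 0.004 0.0176 0.045; 0 0 0 0 0 0.02 0.045; 0 0 0 0 0 0.02 0.045; 0 0 0 0 0 0 0.045'
python3 go.py .5185 .1975 .272 2.5 1
```

```text
[0.51530868 0.20082285 0.218     ]
clock: 5.87
tcp_pos: [0.5199, 0.1979, 0.268]
tcp_rot: [-3.139, -0.005, 2.502]
ft_force: [-0.1, -1.4, -0.2]
gripper_width: 0.0447
finger_force: 0.0
pos [0.5199 0.1979 0.268 ] rot [-3.139 -0.005  2.502]
row [-0.0028 -0.005   0.0022] [ 0.0009 -0.0011 -0.004 ] norm 0.0043 | total [-0.003 -0.005  0.002] [ 0.0009 -0.0011 -0.004 ]
```

```bash

python3 shift.py '0 0 0 0 -0.001 -0.005 0.045; 0 0 0 0 0 0 0.012; 0 0 0 0 0 0 0.012; 0 0 0 0 0 0 0.012; 0 0 0 0 0 0 0.012' 50
python3 shift.py '0 0 0 0 0 0 0.012; 0 0 0 0 0 -0.004 0.012;0 0 0 0 0 -0.006 0.012;0 0 0 0 0 -0.01 0.012; 0 0 0 0 0 0 0.012'
```

```text
clock: 6.28
tcp_pos: [0.5208, 0.1981, 0.2776]
tcp_rot: [3.138, 0.0, 2.501]
ft_force: [-0.6, -1.3, 5.2]
gripper_width: 0.0151
finger_force: 48.8
clock: 6.7
tcp_pos: [0.5206, 0.1984, 0.2981]
tcp_rot: [3.138, -0.0, 2.501]
ft_force: [0.8, 0.4, -1.5]
gripper_width: 0.0154
finger_force: 48.9
```

```bash

python3 shift.py '0 0 0 0 0 -0.02 0.012; 0 0 0 0 0 -0.02 0.012;0 0 0 0 0 -0.02 0.012;0 0 0 0 0 -0.02 0.012; 0 0 0 0 0 0 0.012'
python3 go.py .41 -.193 .38 1.7 14
python3 - <<'E'
from h import *; from workcell import manip
cv2.imwrite("pics/s2.png",manip.snapshot("scene")[130:330,180:440].repeat(3,0).repeat(3,1))
print(frame(.482,-.2066,-.141,[[-.055,0,0],[.058,0,0]]))
E
```

```text
clock: 7.12
tcp_pos: [0.5213, 0.1989, 0.3802]
tcp_rot: [3.134, 0.002, 2.501]
ft_force: [0.3, 1.0, -1.5]
gripper_width: 0.0159
finger_force: 49.1
pos [0.5213 0.1989 0.3802] rot [3.134e+00 2.000e-03 2.501e+00]
row [ 0.0005 -0.0001  0.0572] [-0.0201 -0.0222 -0.0001] norm 0.0299 | total [ 0.008 -0.001  0.801] [-0.145  -0.3807 -0.0023]
[[ 0.42754582 -0.19887067  0.        ]
 [ 0.53942441 -0.21475093  0.        ]]
```

View pics/s2.png

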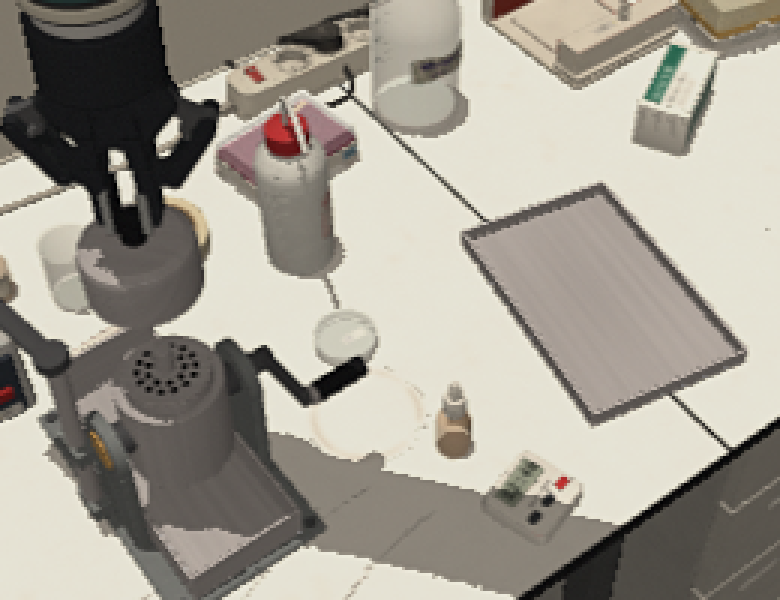

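The lid is held above the strainer and upright. The tray is clear.

```bash
python3 go.py .5434 -.2153 .36 1.7 15
```

```text
pos [0.5207 0.1983 0.378 ] rot [3.137e+00 1.000e-03 2.501e+00]
row [ 0.0003 -0.0001  0.0534] [-0.0249 -0.0136  0.0012] norm 0.0284 | total [ 0.005 -0.001  0.801] [-0.2654 -0.3181  0.0167]
```

```bash

python3 shift.py '0 0 0.0534 -0.0249 -0.0136 0 0.012; 0 0 0.0534 -0.0249 -0.0136 0 0.012; 0 0 0.0534 -0.0249 -0.0136 0 0.012; 0 0 0.0534 -0.0249 -0.0136 0 0.012; 0 0 0.0534 -0.0249 -0.0136 0 0.012' | tail -2
python3 shift.py '0 0 0.0534 -0.0249 -0.0136 0 0.012; 0 0 0.0534 -0.0249 -0.0136 0 0.012; 0 0 0.0534 -0.0249 -0.0136 0 0.012; 0 0 0.0534 -0.0249 -0.0136 0 0.012; 0 0 0.0534 -0.0249 -0.0136 0 0.012'| tail -2
python3 shift.py '0 0 0.0534 -0.0249 -0.0136 0 0.012; 0 0 0.0534 -0.0249 -0.0136 0 0.012; 0 0 0.0534 -0.0249 -0.0136 0 0.012; 0 0 0.0534 -0.0249 -0.0136 0 0.012; 0 0 0.0534 -0.0249 -0.0136 0 0.012'
python3 go.py .5434 -.2153 .15 1.7 6
```

```text
gripper_width: 0.0155
finger_force: 49.0
gripper_width: 0.0151
finger_force: 49.0
clock: 8.42
tcp_pos: [0.5425, -0.2173, 0.3733]
tcp_rot: [-3.139, -0.003, 1.697]
ft_force: [0.2, 0.5, -2.1]
gripper_width: 0.0156
finger_force: 49.0
pos [ 0.5425 -0.2173  0.3733] rot [-3.139e+00 -3.000e-03  1.697e+00]
row [-0.0004 -0.0006 -0.0004] [0.0002 0.0002 0.0372] norm 0.0372 | total [-0.003 -0.003 -0.003] [0.0011 0.0017 0.2233]
```

```bash

python3 shift.py '0 0 0 0 0.001 0.037 0.012; 0 0 0 0 0.001 0.037 0.012; 0 0 0 0 0 0.037 0.012; 0 0 0 0 0 0.037 0.012; 0 0 0 0 0 0.037 0.012' | sed -n 2p
python3 shift.py '0 0 0 0 0 0.03 0.012; 0 0 0 0 0 0.01 0.012;0 0 0 0 0 0 0.012;0 0 0 0 0 0 0.012'
python3 go.py .5434 -.2153 .1286 1.7 1
```

```text
tcp_pos: [0.5441, -0.2151, 0.1872]
clock: 9.17
tcp_pos: [0.5455, -0.215, 0.1502]
tcp_rot: [-3.141, -0.003, 1.7]
ft_force: [0.5, 0.2, -1.6]
gripper_width: 0.0153
finger_force: 49.0
pos [ 0.5455 -0.215   0.1502] rot [-3.141e+00 -3.000e-03  1.700e+00]
row [-0.0005 -0.0029  0.0002] [-0.0001 -0.0021  0.0216] norm 0.0217 | total [-0.001 -0.003  0.   ] [-0.0001 -0.0021  0.0216]
```

```bash

python3 shift.py '0 0 0 0 0 0.008 0.012; 0 0 0 0 0 0.006 0.012; 0 0 0 0 0 0.004 0.012;0 0 0 0 0 0.001 0.012; 0 0 0 0 0 0 0.012' | sed -n 2,4p
python3 shift.py '0 0 0 0 0 0.001 0.012; 0 0 0 0 0 0.001 0.012;0 0 0 0 0 0 0.012' | sed -n 2,4p
```

```text
tcp_pos: [0.5453, -0.2153, 0.1313]
tcp_rot: [-3.141, -0.002, 1.7]
ft_force: [0.1, 0.9, -1.8]
tcp_pos: [0.5455, -0.2153, 0.1294]
tcp_rot: [3.141, -0.002, 1.7]
ft_force: [-0.4, -0.0, -1.0]
```

```bash

python3 shift.py '0 0 0 0 0 0.001 0.012; 0 0 0 0 0 0.001 0.012;0 0 0 0 0 0 0.012' | sed -n 2,4p
python3 shift.py '0 0 0 0 0 0 0.03; 0 0 0 0 0 0 0.04;0 0 0 0 0 -0.02 0.04; 0 0 0 0 0 -0.04 0.04; 0 0 0 0 0 -0.04 0.04'
python3 shift.py '0 0 0 0 0 -0.04 0.04; 0 0 0 0 0 -0.04 0.04;0 0 0 0 0 -0.04 0.04; 0 0 0 0 0 0 0.04'
python3 go.py .5185 .1985 .36 2.5 12
```

```text
tcp_pos: [0.5454, -0.2156, 0.1284]
tcp_rot: [-3.141, -0.001, 1.7]
ft_force: [-3.4, 0.1, 8.8]
clock: 10.5
tcp_pos: [0.5445, -0.215, 0.2268]
tcp_rot: [-3.138, -0.005, 1.7]
ft_force: [2.8, 0.0, 0.7]
gripper_width: 0.0401
finger_force: 0.0
clock: 10.83
tcp_pos: [0.5488, -0.216, 0.356]
tcp_rot: [3.129, 0.005, 1.7]
ft_force: [1.0, -0.5, 0.4]
gripper_width: 0.0403
finger_force: 0.0
pos [ 0.5488 -0.216   0.356 ] rot [3.129 0.005 1.7  ]
row [ 0.0008  0.0008 -0.0667] [ 0.0324  0.0146 -0.0004] norm 0.0356 | total [ 0.01  0.01 -0.8 ] [ 0.4149  0.0235 -0.0058]
```

```bash

python3 shift.py '0 0 -0.0667 0.0324 0.0146 0 0.04; 0 0 -0.0667 0.0324 0.0146 0 0.04; 0 0 -0.0667 0.0324 0.0146 0 0.04; 0 0 -0.0667 0.0324 0.0146 0 0.04' | sed -n 2p
python3 shift.py '0 0 -0.0667 0.0324 0.0146 0 0.04; 0 0 -0.0667 0.0324 0.0146 0 0.04; 0 0 -0.0667 0.0324 0.0146 0 0.04; 0 0 -0.0667 0.0324 0.0146 0 0.04' | sed -n 2p
python3 shift.py '0 0 -0.0667 0.0324 0.0146 0 0.04; 0 0 -0.0667 0.0324 0.0146 0 0.04; 0 0 -0.0667 0.0324 0.0146 0 0.04; 0 0 -0.0667 0.0324 0.0146 0 0.04; 0 0 0 0 0 0 0.04' | sed -n 2p
python3 - <<'E'
from h import *; from workcell import manip
c=manip.camera_info("wrist"); cv2.imwrite("pics/w3.png",manip.snapshot("wrist"))
np.save("w3.npy",c,allow_pickle=True)
E
python3 go.py .5185 .1985 .242 2.5 4
```

```text
tcp_pos: [0.5731, -0.0752, 0.3473]
tcp_pos: [0.5625, 0.0666, 0.3476]
tcp_pos: [0.5111, 0.2063, 0.3487]
pos [0.5131 0.2028 0.3484] rot [ 3.139e+00 -3.000e-03  2.509e+00]
row [ 0.0008 -0.0007  0.0022] [-0.0018 -0.0001  0.0266] norm 0.0267 | total [ 0.003 -0.003  0.009] [-0.0073 -0.0006  0.1064]
```

View pics/w3.png

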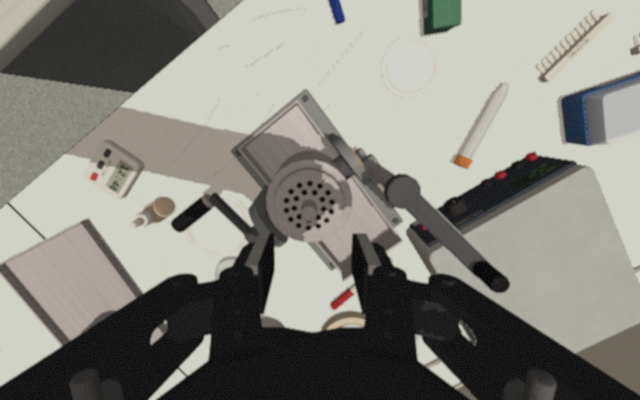

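The strainer is in the jar mouth. Its flange is centred near (308,206) and the stem top is at about (309,214).

```bash

python3 - <<'E'
from h import *
c=np.load("w3.npy",allow_pickle=True).item(); print(ray(c,(309,214),.187),ray(c,(308,203),.163))
E
python3 shift.py '0 0 0 -0.007 -0.001 0.026 0.04; 0 0 0 0 0 0.026 0.04; 0 0 0 0 0 0.026 0.04; 0 0 0 0 0 0.02 0.04; 0 0 0 0 0 0 0.04'
python3 go.py .5185 .1985 .242 2.5 1
```

```text
[0.51912027 0.19868728 0.187     ] [0.51634211 0.19939463 0.163     ]
clock: 12.38
tcp_pos: [0.5189, 0.1913, 0.2458]
tcp_rot: [-3.137, -0.006, 2.498]
ft_force: [-0.2, -0.3, 0.0]
gripper_width: 0.0401
finger_force: 0.0
pos [0.5189 0.1913 0.2458] rot [-3.137 -0.006  2.498]
row [-0.0051 -0.0059 -0.0016] [0.0046 0.0056 0.0038] norm 0.0081 | total [-0.005 -0.006 -0.002] [0.0046 0.0056 0.0038]
```

```bash

python3 shift.py '0 0 0 0 0 0 0.04' | sed -n 2,3p
python3 go.py .5185 .1985 .242 2.5 1
```

```text
tcp_pos: [0.5204, 0.1929, 0.2494]
tcp_rot: [-3.141, -0.003, 2.499]
pos [0.5204 0.1929 0.2494] rot [-3.141e+00 -3.000e-03  2.499e+00]
row [-0.0001 -0.0031 -0.0009] [0.0048 0.0034 0.0074] norm 0.0095 | total [-0.    -0.003 -0.001] [0.0048 0.0034 0.0074]
```

```bash

python3 shift.py '0 0 0 0.004 0.003 0.006 0.04; 0 0 0 0 0 0 0.04; 0 0 0 0 0 0 0.04' | sed -n 2,4p
python3 shift.py '0 0 0 0 0 0 0.008; 0 0 0 0 0 0 0.008;0 0 0 0 0 0 0.008; 0 0 0 0 0 0 0.008;0 0 0 0 0 0 0.008' 50 | sed -n 2,6p
python3 shift.py '0 0 0 0 0 -0.003 0.008; 0 0 0 0 0 -0.005 0.008;0 0 0 0 0 -0.01 0.008; 0 0 0 0 0 -0.02 0.008;0 0 0 0 0 0 0.008' | sed -n 2,6p
```

```text
tcp_pos: [0.5191, 0.1991, 0.2451]
tcp_rot: [3.139, -0.001, 2.501]
ft_force: [-0.1, 0.6, 0.7]
tcp_pos: [0.5193, 0.1987, 0.2448]
tcp_rot: [3.139, -0.001, 2.5]
ft_force: [-1.0, -0.2, 4.1]
gripper_width: 0.0114
finger_force: 48.9
tcp_pos: [0.5201, 0.1994, 0.2856]
tcp_rot: [3.136, 0.001, 2.5]
ft_force: [0.3, 0.1, -1.4]
gripper_width: 0.0115
finger_force: 48.8
```

```bash

python3 shift.py '0 0 0 0 0 -0.025 0.008; 0 0 0 0 0 -0.03 0.008;0 0 0 0 0 -0.02 0.008' | sed -n 2,6p
python3 go.py .4226 -.1982 .35 1.7 12
```

```text
tcp_pos: [0.519, 0.1986, 0.3592]
tcp_rot: [3.139, -0.001, 2.501]
ft_force: [0.8, 0.1, -1.1]
gripper_width: 0.0117
finger_force: 48.8
pos [0.519  0.1986 0.3592] rot [ 3.139e+00 -1.000e-03  2.501e+00]
row [ 0.0002 -0.0002  0.0667] [-0.0243 -0.0251  0.0007] norm 0.035 | total [ 0.002 -0.002  0.801] [-0.16   -0.3757  0.008 ]
```

```bash

python3 shift.py '0 0 0.0667 -0.0243 -0.0251 0 0.008; 0 0 0.0667 -0.0243 -0.0251 0 0.008; 0 0 0.0667 -0.0243 -0.0251 0 0.008; 0 0 0.0667 -0.0243 -0.0251 0 0.008' | sed -n 2p
python3 shift.py '0 0 0.0667 -0.0243 -0.0251 0 0.008; 0 0 0.0667 -0.0243 -0.0251 0 0.008; 0 0 0.0667 -0.0243 -0.0251 0 0.008; 0 0 0.0667 -0.0243 -0.0251 0 0.008' | sed -n 2p
python3 shift.py '0 0 0.0667 -0.0243 -0.0251 0 0.008; 0 0 0.0667 -0.0243 -0.0251 0 0.008; 0 0 0.0667 -0.0243 -0.0251 0 0.008; 0 0 0.0667 -0.0243 -0.0251 0 0.008; 0 0 0 0 0 0 0.008' | sed -n 2,6p
python3 go.py .4226 -.1982 .13 1.7 7
```

```text
tcp_pos: [0.5227, 0.0573, 0.3568]
tcp_pos: [0.4892, -0.0782, 0.3565]
tcp_pos: [0.4182, -0.2044, 0.3558]
tcp_rot: [-3.138, 0.0, 1.687]
ft_force: [0.0, -0.9, -1.6]
gripper_width: 0.0115
finger_force: 49.0
pos [ 0.4182 -0.2044  0.3558] rot [-3.138  0.     1.687]
row [-0.0005  0.     -0.0018] [0.0008 0.0008 0.0323] norm 0.0323 | total [-0.004  0.    -0.013] [0.0057 0.0059 0.2258]
```

```bash

python3 shift.py '0 0 0 0.001 0.001 0.037 0.008; 0 0 0 0.001 0.001 0.037 0.008; 0 0 0 0 0 0.037 0.008; 0 0 0 0 0 0.037 0.008; 0 0 0 0 0 0.037 0.008' | sed -n 2p
python3 shift.py '0 0 0 0 0 0.025 0.008; 0 0 0 0 0 0.01 0.008;0 0 0 0 0 0 0.008;0 0 0 0 0 0 0.008;0 0 0 0 0 0 0.008'
python3 go.py .4226 -.1982 .0978 1.7 1
```

```text
tcp_pos: [0.4239, -0.1955, 0.17]
clock: 15.72
tcp_pos: [0.4251, -0.1959, 0.1379]
tcp_rot: [3.139, -0.001, 1.7]
ft_force: [0.0, 0.1, -1.1]
gripper_width: 0.0115
finger_force: 49.0
pos [ 0.4251 -0.1959  0.1379] rot [ 3.139e+00 -1.000e-03  1.700e+00]
row [ 0.0023 -0.0006  0.0001] [-0.0019 -0.0029  0.0401] norm 0.0402 | total [ 0.002 -0.001  0.   ] [-0.0019 -0.0029  0.0401]
```

```bash

python3 shift.py '0 0 0 -0.002 -0.003 0.014 0.008; 0 0 0 0 0 0.012 0.008; 0 0 0 0 0 0.008 0.008;0 0 0 0 0 0.003 0.008;0 0 0 0 0 0 0.008' | sed -n 2,4p
python3 shift.py '0 0 0 0 0 0.001 0.008; 0 0 0 0 0 0.001 0.008;0 0 0 0 0 0 0.008' | sed -n 2,4p
python3 shift.py '0 0 0 0 0 0.001 0.008; 0 0 0 0 0 0 0.008' | sed -n 2,4p
```

```text
tcp_pos: [0.4215, -0.198, 0.0997]
tcp_rot: [3.141, -0.002, 1.7]
ft_force: [0.8, -0.1, -1.6]
tcp_pos: [0.4218, -0.1981, 0.098]
tcp_rot: [3.141, -0.001, 1.7]
ft_force: [-1.0, 0.1, 2.4]
tcp_pos: [0.4219, -0.1981, 0.0977]
tcp_rot: [3.141, -0.001, 1.7]
ft_force: [-2.3, 0.6, 13.8]
```

```bash

python3 shift.py '0 0 0 0 0 0 0.02; 0 0 0 0 0 0 0.035;0 0 0 0 0 0 0.035; 0 0 0 0 0 -0.02 0.035; 0 0 0 0 0 -0.04 0.035' | sed -n 2,6p
python3 shift.py '0 0 0 0 0 -0.04 0.035; 0 0 0 0 0 -0.04 0.045; 0 0 0 0 0 -0.03 0.045; 0 0 0 0 0 0 0.045' | sed -n 2,6p
python3 go.py .462 .0865 .26 1.598 10
python3 - <<'E'
import numpy as np
t=0;r=.06
for d in [.1]*13+[.05]*30:
    f0=np.radians(10)+t; t+=d; f=np.radians(10)+t
    print(round(t,2),"0 0 0 0 %.4f %.4f .008"%(r*(np.cos(f0)-np.cos(f)),-r*(np.sin(f)-np.sin(f0))))
E
```

```text
tcp_pos: [0.4188, -0.197, 0.1536]
tcp_rot: [-3.134, -0.008, 1.7]
ft_force: [0.2, -0.3, 0.1]
gripper_width: 0.0347
finger_force: 0.0
tcp_pos: [0.424, -0.1992, 0.2721]
tcp_rot: [3.133, 0.005, 1.7]
ft_force: [0.8, -0.6, 0.8]
gripper_width: 0.0449
finger_force: 0.0
pos [ 0.424  -0.1992  0.2721] rot [3.133 0.005 1.7  ]
row [0.0009 0.0004 0.0102] [0.0282 0.0062 0.0012] norm 0.0289 | total [0.009 0.004 0.102] [0.2785 0.0743 0.0115]
0.1 0 0 0 0 0.0013 -0.0058 .008
0.2 0 0 0 0 0.0019 -0.0057 .008
0.3 0 0 0 0 0.0025 -0.0055 .008
0.4 0 0 0 0 0.0030 -0.0052 .008
0.5 0 0 0 0 0.0035 -0.0049 .008
0.6 0 0 0 0 0.0040 -0.0045 .008
0.7 0 0 0 0 0.0044 -0.0041 .008
0.8 0 0 0 0 0.0048 -0.0036 .008
0.9 0 0 0 0 0.0051 -0.0031 .008
1.0 0 0 0 0 0.0054 -0.0026 .008
1.1 0 0 0 0 0.0056 -0.0020 .008
1.2 0 0 0 0 0.0058 -0.0015 .008
1.3 0 0 0 0 0.0059 -0.0009 .008
1.35 0 0 0 0 0.0030 -0.0002 .008
1.4 0 0 0 0 0.0030 -0.0001 .008
1.45 0 0 0 0 0.0030 0.0001 .008
1.5 0 0 0 0 0.0030 0.0002 .008
1.55 0 0 0 0 0.0030 0.0004 .008
1.6 0 0 0 0 0.0030 0.0005 .008
1.65 0 0 0 0 0.0029 0.0007 .008
1.7 0 0 0 0 0.0029 0.0008 .008
1.75 0 0 0 0 0.0028 0.0010 .008
1.8 0 0 0 0 0.0028 0.0011 .008
1.85 0 0 0 0 0.0027 0.0012 .008
1.9 0 0 0 0 0.0027 0.0014 .008
1.95 0 0 0 0 0.0026 0.0015 .008
2.0 0 0 0 0 0.0025 0.0016 .008
2.05 0 0 0 0 0.0024 0.0018 .008
2.1 0 0 0 0 0.0023 0.0019 .008
2.15 0 0 0 0 0.0022 0.0020 .008
2.2 0 0 0 0 0.0021 0.0021 .008
2.25 0 0 0 0 0.0020 0.0022 .008
2.3 0 0 0 0 0.0019 0.0023 .008
2.35 0 0 0 0 0.0018 0.0024 .008
2.4 0 0 0 0 0.0017 0.0025 .008
2.45 0 0 0 0 0.0015 0.0026 .008
2.5 0 0 0 0 0.0014 0.0026 .008
2.55 0 0 0 0 0.0013 0.0027 .008
2.6 0 0 0 0 0.0011 0.0028 .008
2.65 0 0 0 0 0.0010 0.0028 .008
2.7 0 0 0 0 0.0009 0.0029 .008
2.75 0 0 0 0 0.0007 0.0029 .008
2.8 0 0 0 0 0.0006 0.0029 .008
```

```bash

python3 shift.py '0 0 0.01 0.0282 0.0062 0 0.045; 0 0 0.01 0.0282 0.0062 0 0.045; 0 0 0.01 0.0282 0.0062 0 0.045; 0 0 0.01 0.0282 0.0062 0 0.045; 0 0 0.01 0.0282 0.0062 0 0.045' | sed -n 2p
python3 shift.py '0 0 0.01 0.0282 0.0062 0 0.045; 0 0 0.01 0.0282 0.0062 0 0.045; 0 0 0.01 0.0282 0.0062 0 0.045; 0 0 0.01 0.0282 0.0062 0 0.045; 0 0 0.01 0.0282 0.0062 0 0.045' | sed -n 2p
python3 shift.py '0 0 0 0 0 0 0.045; 0 0 0 0 0 0 0.045;0 0 0 0 0 0 0.045'
python3 - <<'E'
from h import *; from workcell import manip
c=manip.camera_info("wrist"); w=manip.snapshot("wrist"); s=manip.snapshot("scene")
np.save("w4.npy",c,allow_pickle=True)
cv2.imwrite("pics/w4.png",np.hstack([w[100:360,180:480],s[120:380,180:440]]))
E
python3 go.py .462 .0865 .182 1.598 1
```

```text
tcp_pos: [0.4363, -0.0536, 0.2663]
tcp_pos: [0.4591, 0.089, 0.2665]
clock: 18.38
tcp_pos: [0.459, 0.0872, 0.2664]
tcp_rot: [-3.14, -0.002, 1.6]
ft_force: [-0.1, -0.7, 0.0]
gripper_width: 0.0454
finger_force: 0.0
pos [0.4592 0.0865 0.2666] rot [-3.140e+00 -2.000e-03  1.598e+00]
row [-0.0013 -0.0016  0.0001] [-0.0002  0.0029  0.0846] norm 0.0846 | total [-0.001 -0.002  0.   ] [-0.0002  0.0029  0.0846]
```

View pics/w4.png

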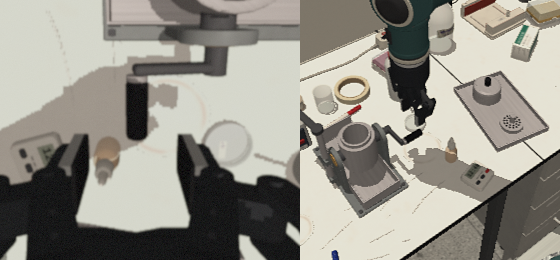

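Lid and strainer both stand upright in the tray. The crank grip spans rows 78–139 at column 137 of the crop, so it is centred at about (317,208) in the full image.

```bash

python3 - <<'E'
from h import *
c=np.load("w4.npy",allow_pickle=True).item(); print(ray(c,(317,208),.13), ray(c,(285,255),.084))
E
python3 shift.py '0 0 0 0 0.003 0.025 0.045; 0 0 0 0 0 0.03 0.045; 0 0 0 0 0 0.02 0.045; 0 0 0 0 0 0.009 0.045; 0 0 0 0 0 0 0.045'|sed -n 2,4p
python3 shift.py '0 0 0 0 0 0 0.045; 0 0 0 0 0 0 0.045'|sed -n 2,4p
```

```text
[0.46301405 0.08973087 0.13      ] [0.43553428 0.02862573 0.084     ]
tcp_pos: [0.4612, 0.0868, 0.1812]
tcp_rot: [-3.137, -0.002, 1.598]
ft_force: [0.2, -0.4, 0.1]
tcp_pos: [0.4631, 0.088, 0.184]
tcp_rot: [3.14, -0.002, 1.599]
ft_force: [0.0, -0.5, 1.0]
```

```bash

python3 shift.py '0 0 0 0 0 0.003 0.045; 0 0 0 0 0 0 0.008; 0 0 0 0 0 0 0.008; 0 0 0 0 0 0 0.008; 0 0 0 0 0 0 0.008' 35
python3 shift.py '0 0 0 0 0.0013 -0.0058 0.008; 0 0 0 0 0.0019 -0.0057 0.008; 0 0 0 0 0.0025 -0.0055 0.008; 0 0 0 0 0.003 -0.0052 0.008'
```

```text
clock: 19.48
tcp_pos: [0.4618, 0.0881, 0.1802]
tcp_rot: [-3.14, -0.002, 1.6]
ft_force: [-3.7, -1.3, 5.7]
gripper_width: 0.0159
finger_force: 34.1
clock: 19.82
tcp_pos: [0.4705, 0.0883, 0.2024]
tcp_rot: [-3.139, -0.002, 1.6]
ft_force: [-3.0, 1.5, -2.6]
gripper_width: 0.0159
finger_force: 34.7
```

```bash

python3 shift.py '0 0 0 0 0.0035 -0.0049 0.008; 0 0 0 0 0.004 -0.0045 0.008; 0 0 0 0 0.0044 -0.0041 0.008; 0 0 0 0 0.0048 -0.0036 0.008; 0 0 0 0 0.0051 -0.0031 0.008'|sed -n 2,6p
python3 shift.py '0 0 0 0 0.0054 -0.0026 0.008; 0 0 0 0 0.0056 -0.002 0.008; 0 0 0 0 0.0058 -0.0015 0.008; 0 0 0 0 0.0059 -0.0009 0.008'|sed -n 2,6p
```

```text
tcp_pos: [0.493, 0.089, 0.223]
tcp_rot: [-3.141, -0.002, 1.6]
ft_force: [-4.1, -0.6, -0.0]
gripper_width: 0.0158
finger_force: 35.0
tcp_pos: [0.5165, 0.0896, 0.2297]
tcp_rot: [3.141, -0.002, 1.6]
ft_force: [-2.9, 0.3, 1.1]
gripper_width: 0.0156
finger_force: 35.0
```

```bash

python3 shift.py '0 0 0 0 0.003 -0.0002 0.008; 0 0 0 0 0.003 -0.0001 0.008; 0 0 0 0 0.003 0.0001 0.008; 0 0 0 0 0.003 0.0002 0.008; 0 0 0 0 0.003 0.0004 0.008'|sed -n 2,6p
python3 shift.py '0 0 0 0 0.003 0.0005 0.008; 0 0 0 0 0.0029 0.0007 0.008; 0 0 0 0 0.0029 0.0008 0.008; 0 0 0 0 0.0028 0.001 0.008; 0 0 0 0 0.0028 0.0011 0.008'|sed -n 2,6p
python3 shift.py '0 0 0 0 0.0027 0.0012 0.008; 0 0 0 0 0.0027 0.0014 0.008; 0 0 0 0 0.0026 0.0015 0.008; 0 0 0 0 0.0025 0.0016 0.008; 0 0 0 0 0.0024 0.0018 0.008'|sed -n 2,6p
```

```text
tcp_pos: [0.5309, 0.0901, 0.229]
tcp_rot: [-3.142, -0.002, 1.6]
ft_force: [-2.8, 0.3, 2.6]
gripper_width: 0.0157
finger_force: 35.2
tcp_pos: [0.5452, 0.0905, 0.2246]
tcp_rot: [-3.141, -0.002, 1.6]
ft_force: [-3.1, 1.0, 2.1]
gripper_width: 0.0157
finger_force: 35.2
tcp_pos: [0.558, 0.0909, 0.217]
tcp_rot: [-3.141, -0.002, 1.6]
ft_force: [-1.7, 2.4, 1.3]
gripper_width: 0.0155
finger_force: 35.1
```

```bash

python3 shift.py '0 0 0 0 0.0023 0.0019 0.008; 0 0 0 0 0.0022 0.002 0.008; 0 0 0 0 0.0021 0.0021 0.008; 0 0 0 0 0.002 0.0022 0.008; 0 0 0 0 0.0019 0.0023 0.008'|sed -n 2,6p
python3 shift.py '0 0 0 0 0.0018 0.0024 0.008; 0 0 0 0 0.0017 0.0025 0.008; 0 0 0 0 0.0015 0.0026 0.008; 0 0 0 0 0.0014 0.0026 0.008; 0 0 0 0 0.0013 0.0027 0.008'|sed -n 2,6p
python3 shift.py '0 0 0 0 0.0011 0.0028 0.008; 0 0 0 0 0.001 0.0028 0.008; 0 0 0 0 0.0009 0.0029 0.008; 0 0 0 0 0.0007 0.0029 0.008; 0 0 0 0 0.0006 0.0029 0.008'|sed -n 2,6p
python3 shift.py '0 0 0 0 0 0.002 0.008; 0 0 0 0 0 0 0.008'|sed -n 2,6p
python3 go.py .5772 .0881 .1802 1.6 1
```

```text
tcp_pos: [0.5684, 0.0912, 0.2065]
tcp_rot: [-3.141, -0.002, 1.6]
ft_force: [-2.6, 2.2, 1.9]
gripper_width: 0.0159
finger_force: 35.1
tcp_pos: [0.5759, 0.0915, 0.1936]
tcp_rot: [-3.141, -0.002, 1.6]
ft_force: [-3.3, 3.6, 0.6]
gripper_width: 0.0157
finger_force: 35.1
tcp_pos: [0.5801, 0.0916, 0.1794]
tcp_rot: [-3.141, -0.002, 1.6]
ft_force: [-10.1, 2.3, 25.1]
gripper_width: 0.0157
finger_force: 38.0
tcp_pos: [0.5801, 0.0917, 0.1796]
tcp_rot: [-3.141, -0.001, 1.6]
ft_force: [-9.3, -0.0, 17.9]
gripper_width: 0.016
finger_force: 36.8
pos [0.5801 0.0917 0.1796] rot [-3.141e+00 -1.000e-03  1.600e+00]
row [-0.0008 -0.0007 -0.    ] [-0.0035 -0.003  -0.0006] norm 0.0047 | total [-0.001 -0.001 -0.   ] [-0.0035 -0.003  -0.0006]
```

At the stop (25 N reaction). I release, back off upward and look.

```bash

python3 shift.py '0 0 0 0 0 0 0.04; 0 0 0 0 0 0 0.05; 0 0 0 0 0 0 0.05; 0 0 0 0 0 -0.02 0.05; 0 0 0 0 0 -0.04 0.05'|sed -n 2,6p
python3 shift.py '0 0 0 0 0 -0.04 0.05; 0 0 0 0 0 -0.04 0.05; 0 0 0 -0.03 0 -0.02 0.05; 0 0 0 -0.04 0 0 0.05; 0 0 0 -0.04 0 0 0.05'|sed -n 2,3p
python3 shift.py '0 0 0 -0.04 0 0 0.05; 0 0 0 -0.04 0 0 0.05; 0 0 0 0 0 0 0.05'|sed -n 1,3p
python3 - <<'E'
from h import *; from workcell import manip
w=manip.snapshot("top"); s=manip.snapshot("scene")
a=cv2.resize(w[140:260,200:430],(800,417)[:2],interpolation=cv2.INTER_CUBIC)[:, :460]
b=cv2.resize(s[200:345,185:300],(340,429),interpolation=cv2.INTER_CUBIC)
im=np.zeros((600,800,3),np.uint8); im[:417,:460]=a; im[:429,460:]=b
im[430:600,:250]=s[170:340,300:550][:170]; im[430:600,260:520]=w[110:280,200:460]
cv2.imwrite("pics/f1.png",im)
E
```

```text
tcp_pos: [0.5782, 0.0896, 0.2335]
tcp_rot: [-3.132, -0.001, 1.599]
ft_force: [-0.1, 0.4, 0.2]
gripper_width: 0.0501
finger_force: 0.0
tcp_pos: [0.5844, -0.0196, 0.3395]
tcp_rot: [3.137, -0.001, 1.602]
clock: 24.32
tcp_pos: [0.5855, -0.1105, 0.3361]
tcp_rot: [-3.14, 0.004, 1.586]
```

View pics/f1.png

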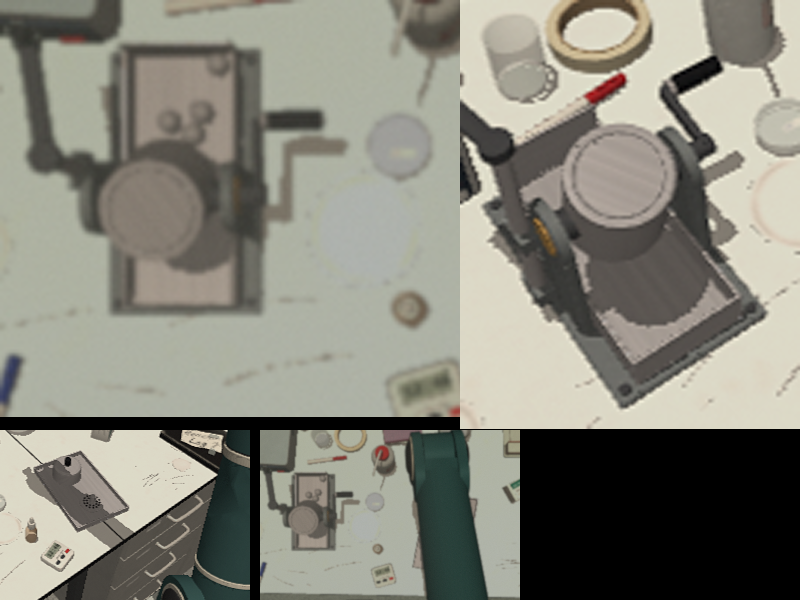

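All four balls are in the pan, at about (170,122), (201,110), (191,133) and (218,64). The jar's mouth faces down and the keeper is aside. Lid and strainer stand in the tray, the dropper, dish and bottle look unmoved, and the arm is clear of everything.

```bash
python3 -c "
from workcell import manip
print(manip.sign_off())"
```

```text
the job is handed in; nothing more can be done
None
```

The job is done and handed in at about 24 s: the keeper is fully aside, the lid and strainer stand upright in the tray, the crank is at its stop with the jar's mouth down, and all four balls are in the pan.

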